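# Clear the slide reader, then hold a slide carrier flush on its sloped platen

## Robot

A 6-joint arm with a two-finger parallel gripper is mounted at the origin on the work surface. World frame = base frame: x ahead of the robot, y to its left, z up, the work surface at z = 0. Lengths are in mm, angles in rad, forces in N, time in s.
With the tool pointing down it reaches from about 250 to 725 mm from the base axis. Payload 4 kg.
Tool frame: the origin (TCP) lies midway between the tips of the shut fingers; the grasp point (between the pads) lies 19 mm behind it; z points along the fingers, y is the line along which they close (so a half turn about z gives the same grasp; the last joint's range is limited). The gripper opens to 85 mm and grips with 20 to 120 N. Pads are 22 mm wide; open, the fingers measure 114 mm over their backs; the gripper's body (76 mm by 85 mm) begins 54 mm behind the grasp point. The pads swing forward as they close: fully open they stand 13 mm farther back than shut.
Start: joints at [-1.285, 0.241, 0.005, 1.335, 0, 1.571], TCP at [140.961, -479.718, 231.306] pointing down, gripper open.
Joint ranges: [-2.72, 2.72], [-1.05, 1.87], [-1.09, 1.28], [-1.99, 2.15], [-1.42, 1.44], [-3.14, 3.14]. Speed limits (rad/s): [2.79, 2.79, 3.14, 3.14, 3.14, 3.14].

## Interface

Orientations are given as [roll, pitch, yaw] about the fixed x, y, z axes, in that order (R = Rz(yaw) Ry(pitch) Rx(roll)).
In Python, from station import readout, cams, ticket gives the robot as it stands.
- The arm moves only by the shell command python3 -m creep 'ROWS' [OPENING] [FORCE]. ROWS is JSON, a list of rows, each a list of 6 numbers: the shift along the tool's x, y, z in m, then the turn, a rotation vector about the tool's x, y, z in rad. A call has 1 to 8 rows; each row shifts and turns the commanded pose from where the row before left it, along the tool's axes as they then stand; what a row does not reach is not made up. A row lasts 1/8 s, in which the tool goes at most 62.5 mm and 10.7 degrees, less where a joint would pass 70% of its speed; a pose out of reach is approached as far as the arm can. A call is refused whole if a number of a shift passes 0.0625 or a number of a turn 0.188, either way. A call with a gripper value outside its range is refused whole. OPENING is the opening, from -1 (shut) to 1 (fully open), set as the call begins (- or left out, the last holds). The fingers move at their own pace and stop on an object; FORCE is the grip in N (left out, the last holds). Time passes only in rows, so rows that do not move let the fingers close. It gives the time, the measured TCP pose, the force and the opening at its end, in the units of the state.
- readout.get_state(): the state, without advancing time (a new reading comes with each control period).
- cams.camera(name): name is "scene" or "top" or "wrist"; returns a dict with "pixels" (420x560x3 uint8, red, green, blue), "z_map" (420x560 float32, mm along the optical axis (not along the pixel's ray), 0 where there is no reading), "fx", "fy", "cx", "cy" (pixels), "distortion" ([k1, k2, p1, p2, k3] as OpenCV has them; the pictures are not rectified), "rvec" (rotation vector, rad) and "tvec" (3), from world to camera coordinates, as OpenCV has them; the wrist camera has in their place "T_tool_cam" (4x4, takes a point from camera to tool coordinates, whose origin is the TCP and whose axes are the flange's). Camera axes: x right, y down, z forward; pixel columns grow to the right and rows downward; lengths in mm; the calibration is good to about 2 mm. A picture is of the moment at which its call begins: read the wrist's pose just before it.
- ticket.finish_job(): hands the job in, once; it reports no verdict.
The state is a dict: "t": time; "joint_positions": joint angles; "qd": joint speeds; "joint_efforts": joint torques, N m; "tcp_pos": TCP position; "eef_rot": TCP orientation; "wrist_force": force on the tool from outside, world axes, zero at the start; "torque": the same for the moment, N m; "width": finger opening in mm.
Only numpy, scipy, OpenCV 4.12 (cv2) and the standard library are available. Lean on these libraries where they do the work, as an engineer would, in place of code of your own. Each camera call takes 0.05 s, during which the arm holds its last target. There are 200 camera calls.

## Task

A closed slide case has been left on the front ledge of the tilting slide reader: stack it squarely on top of the column of two like cases and let go of it. Then take the slide carrier by its upright black grip and hold it, glass side down, flush and centred on the reader's sloped white platen, its long side along the platen's long side, pressing the sprung platen about half way in. Finish while still gripping and pressing the carrier there, the column still standing, and leave everything else on the bench where it is.

Things in the scene. Friction and masses are not known exactly. Their poses are not given: they have to be found in the camera images.
- case: the closed white plastic slide case to be moved, 52 (x) x 95 (y) x 34 mm high, about 130 g; origin at the centre of its underside. At the start it stands upright on the reader's front ledge (10 above the bench), about 75 in front of the platen's hinge; its long side runs roughly along the ledge. Flat top and bottom
- case_mid: upper case of the column of two, same size and kind; origin at the centre of its underside, so its top is 34 mm above that. The moved case goes on top of it with long sides parallel
- case_low: lower case of the column, same size and kind, standing on a thin rubber mat (4 mm thick); origin at the centre of its underside
- carrier: slide carrier: flat aluminium frame 50 (x) x 90 (y) x 5 mm, glass slide in its underside, 80 g. A black upright grip block stands mid-top: 28 (x) x 16 (y), from 5 to 45 above the underside. Origin at the centre of the flat underside, z up through the grip. It starts on a flat grey rest 12 high. Grip the block across its 16 (along carrier y)
- reader: slide reader, fixed: white base plate 245 (x) x 150 (y) x 10 mm, flat front ledge from x = -125 to 0, side cheeks 38 high at y = +-72 from x = 8 on. Origin on the bench under the cradle's low edge; x points up the slope. The cradle hinges at x = 4, z = 30 about y and is clamped at a slope of 11 to 29 degrees, different each time; it does not give
- window (a point): centre of the white platen's outer face; the platen is 66 (x) x 106 (y) mm, standing 22 above the hinge plane, its centre 50 up-slope of the hinge. x points up the slope, y along the long side (level), z is the outward normal. It moves with the platen
- platen (a joint): how far the platen is pressed in along its normal, in m: 0 = out, 0.012 = at its stop. A spring resists: it starts to move at about 2.5 N, half way takes about 4.7 N, the stop about 7 N
- tube_rack: bystander, not to be moved: clear tube rack with capped tubes, 80 x 200 x 80 mm; origin at its underside
- tip_box: bystander, not to be moved: white box of yellow pipette tips, 85 x 120 x 57 mm; origin at its underside
- vial_box: bystander, not to be moved: small open cardboard tray with three dropper vials, 75 x 110 x 77 mm; origin at its underside
- dropper: bystander, not to be moved: amber dropper vial, 24 across, 72 high mm; origin at its underside
- jar: bystander, not to be moved: closed glass jar, 64 across, 70 high mm; origin at its underside
- pipette: bystander, not to be moved: pipette lying flat, lies along its x axis, origin near mid-length, 245 x 40 x 24 mm; origin at its underside
- kit_box: bystander, not to be moved: closed carton, 90 x 150 x 60 mm; origin at its underside

How it is judged:
By the outcome, as a careful person would: the job done as asked, in the order asked, and still so for the second after the job is handed in, while the arm keeps its last pose, push and grip.
It also fails if it takes over 66 s, if anything falls off the work surface, if the arm or the gripper's body presses on something with over 40 N, if the wrist force passes 120 N, or if a joint passes its speed limit or range.

## Working session

There is one attempt and no reset: what is moved stays moved. The work goes in short steps, Python scripts to look and compute and a shell command to move; the robot and the scene stay as the last step left them, time stands still between calls to the robot, and variables do not carry over. Pictures are saved under pics/ and viewed, on a budget of 10 in all, crops included, one or two more only if the job needs it, and the job is handed in when it is done.

```bash
ls; mkdir -p pics; cat > h.py <<'E'
import numpy as np, cv2
from scipy.spatial.transform import Rotation as R
from station import readout, cams, ticket
def snap(name,fn):
    s=readout.get_state(); c=cams.camera(name)
    c['T']=camT(c,s); c['s']=s
    np.savez('pics/'+fn+'.npz',px=c['pixels'],z=c['z_map'],K=[c['fx'],c['fy'],c['cx'],c['cy']],d=c['distortion'],T=c['T'])
    cv2.imwrite('pics/'+fn+'.png',c['pixels'][:,:,::-1]); return c
def camT(c,s):
    T=np.eye(4)
    if 'T_tool_cam' in c:
        T[:3,:3]=R.from_euler('xyz',s['eef_rot']).as_matrix();T[:3,3]=s['tcp_pos'];return T@np.array(c['T_tool_cam'])
    T[:3,:3]=cv2.Rodrigues(np.array(c['rvec'],float))[0];T[:3,3]=np.ravel(c['tvec']);return np.linalg.inv(T)
def load(fn): return np.load('pics/'+fn+'.npz')
def cloud(f):
    "world xyz per pixel (420x560x3), nan where no depth"
    fx,fy,cx,cy=f['K'];K=np.array([[fx,0,cx],[0,fy,cy],[0,0,1]])
    v,u=np.mgrid[:420,:560]
    n=cv2.undistortPoints(np.stack([u,v],-1).reshape(-1,1,2).astype(float),K,np.array(f['d'],float)).reshape(420,560,2)
    z=f['z'].astype(float).copy();z[z==0]=np.nan
    P=np.dstack([n[...,0]*z,n[...,1]*z,z]);T=f['T']
    return P@T[:3,:3].T+T[:3,3]
def ray(f,uv,zw):
    "intersect pixel rays with world plane z=zw"
    fx,fy,cx,cy=f['K'];K=np.array([[fx,0,cx],[0,fy,cy],[0,0,1]])
    n=cv2.undistortPoints(np.array(uv,float).reshape(-1,1,2),K,np.array(f['d'],float)).reshape(-1,2)
    d=np.c_[n,np.ones(len(n))]@f['T'][:3,:3].T;o=f['T'][:3,3]
    return o+d*((zw-o[2])/d[:,2])[:,None]
E
python3 - <<'E'
from h import *
print(readout.get_state())
for n in('top','scene'): 
    c=snap(n,n+'0'); print(n,c['T'].round(2).tolist())
a=cv2.imread('pics/top0.png');cv2.imwrite('pics/top0b.png',cv2.resize(a,(800,600),interpolation=cv2.INTER_CUBIC))
E
```

```text
pics
{'t': 0.0, 'joint_positions': array([-1.28501760e+00,  2.41396515e-01,  3.68457604e-03,  1.33520665e+00,
       -1.65649072e-05,  1.57079013e+00]), 'qd': array([-3.20094783e-04, -1.43870407e-03, -5.88073411e-05,  9.44209115e-04,
       -3.61892125e-04,  4.90783887e-06]), 'joint_efforts': array([ 9.29812377e-04, -3.72317934e+01,  2.52407330e+01,  1.68957707e-02,
       -1.66658589e-05,  9.03066592e-06]), 'tcp_pos': array([ 140.76304557, -479.09479427,  230.40606243]), 'eef_rot': array([-3.13947039e+00,  1.65517263e-05,  2.85784954e-01]), 'wrist_force': array([-0.34345485, -0.26547507,  0.16578633]), 'torque': array([0.00523156, 0.08747956, 0.01532119]), 'width': 85.21922707283433}
top [[-0.03, -0.99, 0.12, 297.78], [-1.0, 0.03, -0.0, -4.12], [-0.0, -0.12, -0.99, 1815.48], [0.0, 0.0, 0.0, 1.0]]
scene [[0.45, 0.62, -0.64, 1229.93], [0.9, -0.31, 0.32, -343.28], [0.0, -0.72, -0.69, 835.98], [0.0, 0.0, 0.0, 1.0]]
```

View pics/top0b.png

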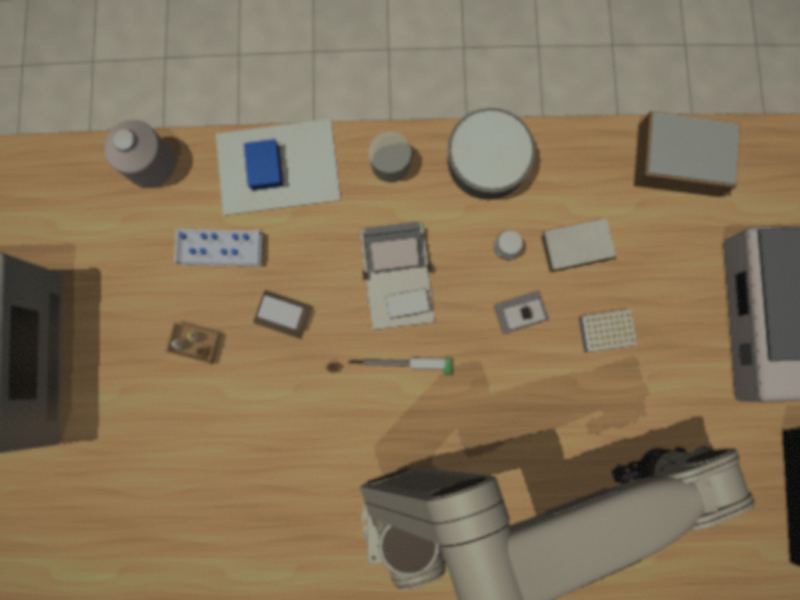

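View pics/scene0.png

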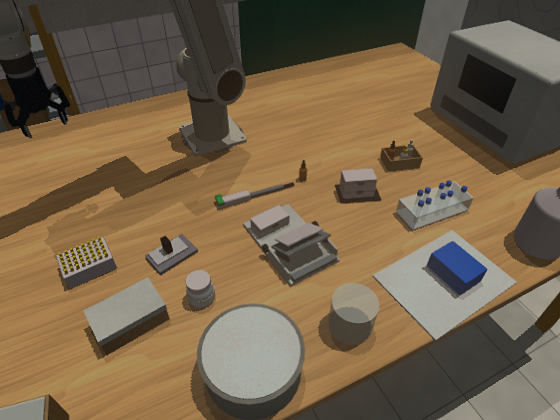

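The top view (800 px wide) shows the case near (408,303) on the reader ledge, the platen at (395,253), the column on its mat at (283,312) and the carrier at (522,312). The scene view agrees. Next I'll get positions from the depth maps.

```bash
python3 - <<'E'
from h import *
f=load('top0');P=cloud(f)
def box(u0,v0,u1,v1): # in 800 px
    s=.7; return P[int(v0*s):int(v1*s),int(u0*s):int(u1*s)].reshape(-1,3)
def rect(Q,lo,hi,l):
    q=Q[(Q[:,2]>lo)&(Q[:,2]<hi)]
    r=cv2.minAreaRect(q[:,:2].astype(np.float32)); print(l,len(q),'med z %.1f'%np.median(q[:,2]),'mean',q.mean(0).round(1),'rect',np.round(r[0],1),np.round(r[1],1),round(r[2],1))
t=box(300,330,340,350);print('bench z',np.nanmedian(t[:,2]))
rect(box(245,280,320,345),60,85,'column')
rect(box(380,285,440,325),35,60,'case')
rect(box(490,285,555,340),12,25,'carrier')
rect(box(490,285,555,340),40,70,'grip')
rect(box(360,215,440,335),5,15,'ledge')
Q=box(372,236,420,268);Q=Q[np.isfinite(Q).all(1)]
A=np.c_[Q[:,:2],np.ones(len(Q))]
w=np.ones(len(Q),bool)
for _ in range(6):
    c=np.linalg.lstsq(A[w],Q[w,2],rcond=None)[0]; w=abs(A@c-Q[:,2])<3
print('platen',c,w.sum(),len(Q),'slope',np.degrees(np.arctan(np.hypot(c[0],c[1]))),'dir',np.degrees(np.arctan2(c[1],c[0])),Q[w].mean(0))
E
```

```text
bench z -0.055147666000721074
column 466 med z 71.8 mean [487.6 281.5  71.8] rect [488.1 282.2] [96.3 55.4] 70.8
case 435 med z 43.8 mean [503.3 -14.7  44. ] rect [503.8 -14.8] [55.5 95. ] 7.9
carrier 473 med z 16.5 mean [ 478.1 -285.8   17.1] rect [ 473.1 -288.7] [103.8 143.9] 28.2
grip 48 med z 57.3 mean [ 473.3 -287.5   56.5] rect [ 473.7 -288.4] [27.6 16.8] 11.9
ledge 1265 med z 9.4 mean [545.9   8.    9.6] rect [581.7   4.7] [194.3 289.9] 88.5
platen [ 3.73798813e-01  4.79585635e-02 -1.59413674e+02] 235 746 slope 20.649560312022533 dir 7.311133826803146 [617.23390562  11.9476499   71.90569253]
```

```bash
cat >> h.py <<'E'
def to(pos,rpy):
    "shift (m, current tool axes) and turn (tool rotvec) to a target pose"
    s=readout.get_state();M=R.from_euler('xyz',s['eef_rot']);N=R.from_euler('xyz',rpy)
    print('shift',(M.inv().apply(np.array(pos)-s['tcp_pos'])/1000).round(4),'turn',(M.inv()*N).as_rotvec().round(4),
      '| shift in target axes',(N.inv().apply(np.array(pos)-s['tcp_pos'])/1000).round(4),'t %.2f'%s['t'],'F',s['wrist_force'].round(1),'w %.1f'%s['width'])
E
python3 -m creep '[[0.04,-0.0286,0,0,0,0],[0.04,-0.0286,0,0,0,0],[0.04,-0.0286,0,0,0,0],[0.04,-0.0286,0,0,0,0],[0.04,-0.0286,0,0,0,0],[0.04,-0.0286,0,0,0,0],[0.04,-0.0286,0,0,0,0],[0.04,-0.0286,0,0,0,0]]'
python3 -m creep '[[0.04,-0.0286,0,0,0,-0.178],[0,0,0,0,0,-0.178],[0,0,0,0,0,-0.178],[0,0,0,0,0,-0.178],[0,0,0,0,0,-0.178],[0,0,0,0,0,-0.178],[0,0,0,0,0,-0.178],[0,0,0,0,0,-0.178]]'
python3 - <<'E'
from h import *
to([503.5,-14.8,230],[np.pi,0,np.radians(97.9)])
print(cams.camera('wrist')['T_tool_cam'])
E
```

```text
t: 1.1
tcp_pos: [384.0, -168.5, 231.1]
eef_rot: [-3.141, 0.0, 0.286]
wrist_force: [-0.2, -1.3, 0.7]
width: 85.3
t: 2.1
tcp_pos: [413.4, -131.2, 230.9]
eef_rot: [-3.141, -0.0, 1.716]
wrist_force: [0.6, -0.3, -0.1]
width: 85.5
shift [0.1021 0.1059 0.0008] turn [-0.001  -0.0005  0.0069] | shift in target axes [0.1029 0.1052 0.0009] t 2.10 F [ 0.6 -0.3 -0.1] w 85.5
[[ 8.32316320e-04 -9.44221744e-01 -3.29309286e-01  8.40434867e+01]
 [ 9.99998441e-01  1.29864029e-03 -1.19610771e-03  4.70582675e-01]
 [ 1.55704522e-03 -3.29307777e-01  9.44221353e-01 -1.43174694e+02]
 [ 0.00000000e+00  0.00000000e+00  0.00000000e+00  1.00000000e+00]]
```

```bash
python3 -m creep '[[0.034,0.0353,0,0,0,0.0069],[0.034,0.0353,0,0,0,0],[0.034,0.0353,0,0,0,0],[0,0,0,0,0,0]]'
python3 - <<'E'
from h import *
to([503.5,-14.8,230],[np.pi,0,np.radians(97.9)])
snap('wrist','w1')
E
```

```text
t: 2.65
tcp_pos: [506.3, -13.7, 230.4]
eef_rot: [-3.141, -0.0, 1.705]
wrist_force: [0.0, -0.3, 0.5]
width: 85.2
shift [-0.0007 -0.003   0.0004] turn [-0.0006 -0.0005 -0.0035] | shift in target axes [-0.0007 -0.003   0.0004] t 2.65 F [ 0.  -0.3  0.5] w 85.2
```

View pics/w1.png

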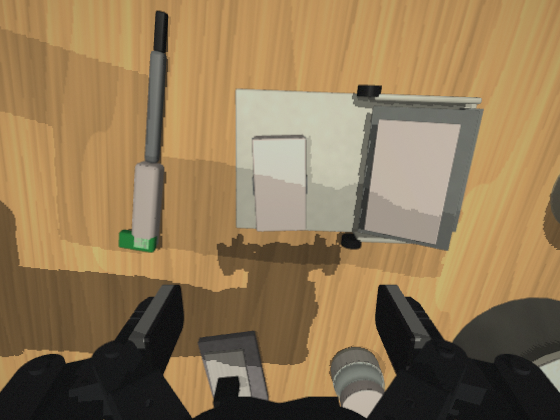

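The wrist view shows the case top at about (252–307, 137–230), and the platen's pale face at about (367–460, 107–243) inside a grey frame. Both are clearly visible, so I'll measure both from this frame.

```bash
python3 - <<'E'
from h import *
f=load('w1');P=cloud(f)
Q=P[125:245,240:320].reshape(-1,3);q=Q[(Q[:,2]>40)&(Q[:,2]<50)]
r=cv2.minAreaRect(q[:,:2].astype(np.float32));print('case',len(q),np.median(q[:,2]),q.mean(0),r)
q=P[95:130,240:350].reshape(-1,3);print('ledge z',np.nanmedian(q[:,2]))
# platen: plane from interior
Q=P[130:230,385:440].reshape(-1,3);Q=Q[np.isfinite(Q).all(1)];c0=np.median(Q,0)
A=np.c_[Q[:,:2],np.ones(len(Q))];w=np.ones(len(Q),bool)
for _ in range(5):
    c=np.linalg.lstsq(A[w],Q[w,2],rcond=None)[0];w=abs(A@c-Q[:,2])<1.5
n=np.array([-c[0],-c[1],1]);n/=np.linalg.norm(n)
print('slope',np.degrees(np.arccos(n[2])),'dir',np.degrees(np.arctan2(c[1],c[0])),w.mean())
# all pixels on plane
D=(P-np.r_[0,0,c[2]])@n
m=(abs(D)<2.5);m[:, :340]=0;m[270:]=0
px=f['px'].astype(int);print(px[180,413],px[250,440],px[180,365],px[105,420])
k=cv2.morphologyEx(m.astype(np.uint8),cv2.MORPH_OPEN,np.ones((3,3)));nl,lab,st,_=cv2.connectedComponentsWithStats(k)
i=lab[180,413];print(st[i]);q=P[lab==i]
yx=np.array([-n[0]*n[2],-n[1]*n[2],1-n[2]**2]);yx/=np.linalg.norm(yx);yy=np.cross(n,yx)
uv=np.c_[q@yx,q@yy];r=cv2.minAreaRect(uv.astype(np.float32));ctr=r[0][0]*yx+r[0][1]*yy+(np.median(q@n))*n
print('platen',r[1],r[2],ctr,'hull x range',np.percentile(uv,[0.5,99.5],axis=0))
# hinge consistency: centre -> hinge
s=np.arccos(n[2]);hin=ctr-22*n-50*yx;print('hinge pt (z must be 30)',hin)
E
```

```text
case 4799 44.673610454883715 [506.38049376 -10.75350191  44.6501078 ] ((506.8119812011719, -13.270408630371094), (54.86614990234375, 94.80928802490234), 9.0714750289917)
ledge z 10.679696837705478
slope 28.54696167915156 dir 5.504340855273024 0.9291180758017493
[191 178 166] [165 129  81] [66 67 63] [100  99  89]
[ 365  119   96  126 9040]
platen (106.64688110351562, 65.90433502197266) 89.9866943359375 [618.64840905  13.61286835  73.75364948] hull x range [[545.05569961 -97.97627114]
 [609.8125314    7.10284643]]
hinge pt (z must be 30) [585.39450528  10.40833884  30.53433812]
```

Size checks pass: the case top is 54.9x94.8 at z 44.7, the platen is 106.6x65.9, and the hinge lands at z 30.5. The slope is about 28.5°. Descending on the case.

```bash
python3 -m creep '[[0,0,0.035,0,0,-0.01],[0,0,0.035,0,0,0],[0,0,0.035,0,0,0],[0,0,0.035,0,0,0],[0,0,0.03,0,0,0],[0,0,0.025,0,0,0],[0,0,0.014,0,0,0],[0,0,0.006,0,0,0]]' 1 30
python3 -m creep '[[0,0,0.001,0,0,0],[0,0,0,0,0,0],[0,0,0,0,0,0],[0,0,0,0,0,0],[0,0,0,0,0,0],[0,0,0,0,0,0]]' -1 30
```

```text
t: 3.7
tcp_pos: [504.4, -16.7, 15.9]
eef_rot: [-3.141, -0.0, 1.711]
wrist_force: [0.5, 0.1, 0.1]
width: 85.5
t: 4.45
tcp_pos: [506.1, -16.0, 16.3]
eef_rot: [3.139, 0.001, 1.713]
wrist_force: [0.2, -0.2, 5.1]
width: 51.6
```

```bash
python3 -m creep '[[0,0,-0.01,0,0,0],[0,0,-0.02,0,0,0],[0,0,-0.027,0,0,0],[0,0,-0.03,0,0,0],[0,0,-0.03,0,0,0],[0,0,-0.03,0,0,0],[0,0,-0.025,0,0,0],[0,0,-0.013,0,0,0]]'
python3 -m creep '[[0.02,-0.002,0,0,0,0],[0.035,-0.0035,0,0,0,0],[0.04,-0.004,0,0,0,0],[0.04,-0.004,0,0,0,0],[0.035,-0.0035,0,0,0,0],[0.02,-0.002,0,0,0,0.08],[0,0,0,0,0,0.12],[0,0,0,0,0,0.12]]'
python3 -m creep '[[0,0,0,0,0,0.1],[0,0,0,0,0,0.058],[0,0,0,0,0,0],[0,0,0,0,0,0]]'
python3 - <<'E'
from h import *
snap('wrist','w2')
E
```

```text
t: 5.45
tcp_pos: [505.3, -15.9, 201.8]
eef_rot: [3.14, 0.0, 1.713]
wrist_force: [-0.0, 0.3, -1.5]
width: 51.5
t: 6.45
tcp_pos: [458.4, 169.7, 199.5]
eef_rot: [-3.14, 0.001, 1.39]
wrist_force: [1.0, 0.1, -2.4]
width: 51.4
t: 6.95
tcp_pos: [459.0, 169.3, 199.9]
eef_rot: [-3.141, 0.001, 1.236]
wrist_force: [-0.3, 0.4, -0.5]
width: 51.6
```

View pics/w2.png

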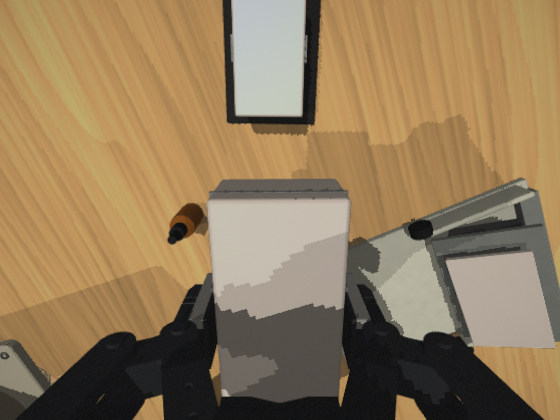

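The held case's far top edge is at row 197, cols 208–350. The column top (cols 233–305, ending at row 117) is cut off at the top of the image, so I'll shift 45 mm along tool x and measure both.

```bash
python3 -m creep '[[0.02,0,0,0,0,0],[0.025,0,0,0,0,0],[0,0,0,0,0,0],[0,0,0,0,0,0]]'
python3 - <<'E'
from h import *
c=snap('wrist','w3');s=c['s'];f=load('w3');P=cloud(f)
Q=P[:220,180:360].reshape(-1,3);q=Q[(Q[:,2]>66)&(Q[:,2]<78)]
r=cv2.minAreaRect(q[:,:2].astype(np.float32));print('col',len(q),np.median(q[:,2]),q.mean(0).round(1),r)
v,u=np.where((P[...,2]>66)&(P[...,2]<78)&(np.arange(560)<360)&(np.arange(560)>180));print('rows',v.min(),v.max(),u.min(),u.max())
M=R.from_euler('xyz',s['eef_rot']);L=(P-s['tcp_pos'])@M.as_matrix()
m=(L[...,2]<0)&(L[...,2]>-45)&(L[...,0]>0)&(abs(L[...,1])<27);m[:150]=0
h=L[m];print('held z top',np.median(h[:,2]),h.shape)
t=h[abs(h[:,2]-np.median(h[:,2]))<2];print('x max',np.percentile(t[:,0],[95,99,99.8]),'y',np.percentile(t[:,1],[.5,99.5]),'tilt',np.linalg.lstsq(np.c_[t[:,:2],np.ones(len(t))],t[:,2],rcond=None)[0])
fr=[t[(t[:,1]>a)&(t[:,1]<a+4)][:,0].max() for a in range(-22,20,8)];print('front edge x per y',np.round(fr,1))
print(s['tcp_pos'],s['eef_rot'],s['t'])
for d in (h.T[2],): print(np.histogram(d,8))
E
```

```text
t: 7.5
tcp_pos: [474.0, 212.1, 200.0]
eef_rot: [-3.141, 0.001, 1.236]
wrist_force: [0.3, 0.2, -0.9]
width: 51.8
col 8894 72.57276695029779 [492.1 285.7  72.5] ((491.1321716308594, 283.0853271484375), (95.15802001953125, 55.234375), 69.82380676269531)
rows 44 288 181 305
held z top -28.241143973674355 (19683, 3)
x max [48.84681755 50.32291467 50.70809684] y [-24.90413154  26.31638388] tilt [ 4.04633268e-03  2.43892904e-03 -2.84017365e+01]
front edge x per y [50.7 50.8 50.7 50.8 51.2 51. ]
[473.9748566  212.12235334 200.01135248] [-3.14110046e+00  7.00047371e-04  1.23565361e+00] 7.5
(array([  296,   228, 10656,  6704,   598,   410,   427,   364]), array([-4.49729228e+01, -3.93548210e+01, -3.37367191e+01, -2.81186172e+01,
       -2.25005154e+01, -1.68824135e+01, -1.12643116e+01, -5.64620973e+00,
       -2.81078567e-02]))
```

```bash
python3 - <<'E'
from h import *
f=load('w3');P=cloud(f)
g=f['px'].astype(int).min(2);a=(P[...,2]>66)&(P[...,2]<78);a[220:]=0;a[:,:200]=0;a[:,350:]=0
print('grey med',np.median(g[a]),np.percentile(g[a],[2,10,90]))
m=((g>0.6*np.median(g[a])));m[220:]=0
k=cv2.morphologyEx(m.astype(np.uint8),cv2.MORPH_OPEN,np.ones((3,3)));nl,lab,st,_=cv2.connectedComponentsWithStats(k)
i=lab[120,270];print(st[i])
cn=max(cv2.findContours((lab==i).astype(np.uint8),0,1)[0],key=cv2.contourArea).reshape(-1,2)
W=ray(f,cn,72.0);print(cv2.minAreaRect(W[:,:2].astype(np.float32)))
b=cv2.imread('pics/w3.png')[20:230,180:380];cv2.imwrite('pics/w3c.png',cv2.resize(b,None,fx=2.8,fy=2.8,interpolation=cv2.INTER_CUBIC))
E
```

```text
grey med 190.0 [109. 157. 194.]
[ 234   45   71  130 8725]
((490.3852844238281, 283.2354431152344), (94.18242645263672, 52.08794403076172), 70.32975006103516)
```

View pics/w3c.png

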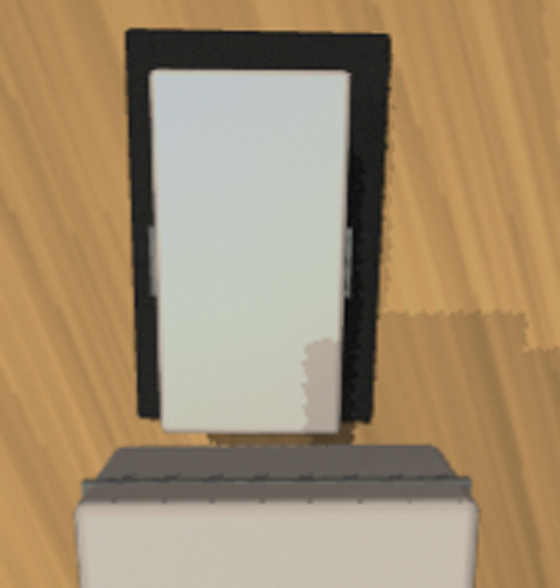

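The crop shows the column fully on its mat, with its top square. Colour gives a centre of (490.4, 283.2), size 94x52 and yaw 70.3°. The held case's centre is +3 mm along tool x, so I'll move the TCP to (488.7, 280.6).

```bash
python3 -m creep '[[0.02,-0.0025,0,0,0,0.0087],[0.03,-0.0035,0,0,0,0],[0.0195,-0.0026,0,0,0,0],[0,0,0.03,0,0,0],[0,0,0.03,0,0,0],[0,0,0.02,0,0,0],[0,0,0,0,0,0],[0,0,0,0,0,0]]'
python3 - <<'E'
from h import *
to([488.7,280.6,79.5],[np.pi,0,np.radians(70.3)])
E
```

```text
t: 8.55
tcp_pos: [490.0, 280.2, 121.3]
eef_rot: [3.141, -0.001, 1.226]
wrist_force: [-0.5, 0.5, 0.0]
width: 51.5
shift [-0.0001 -0.0013  0.0418] turn [ 0.0009 -0.0011 -0.0012] | shift in target axes [-0.0001 -0.0013  0.0418] t 8.55 F [-0.5  0.5  0. ] w 51.5
```

```bash
python3 -m creep '[[0,-0.0008,0.015,0,0,0],[0,0,0.015,0,0,0],[0,0,0.008,0,0,0],[0,0,0.003,0,0,0],[0,0,0,0,0,0],[0,0,0,0,0,0]]'
python3 - <<'E'
from h import *
to([488.7,280.6,78],[np.pi,0,np.radians(70.3)])
c=snap('wrist','w4');s=c['s'];P=cloud(load('w4'));M=R.from_euler('xyz',s['eef_rot']);L=(P-s['tcp_pos'])@M.as_matrix()
E
```

```text
t: 9.3
tcp_pos: [489.0, 280.7, 79.7]
eef_rot: [3.141, -0.001, 1.226]
wrist_force: [-0.3, 0.5, -1.0]
width: 51.2
shift [-0.0002 -0.0003  0.0017] turn [ 0.0006 -0.0008 -0.0008] | shift in target axes [-0.0002 -0.0003  0.0017] t 9.30 F [-0.3  0.5 -1. ] w 51.2
```

View pics/w4.png

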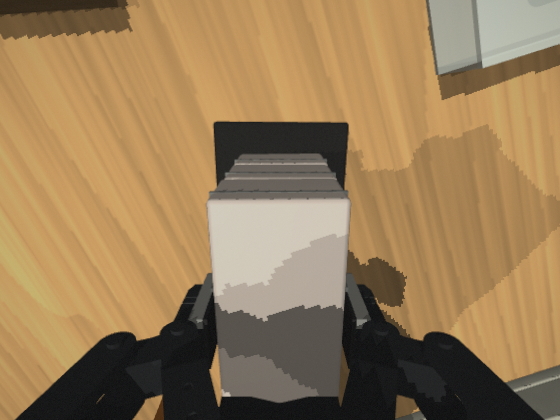

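The held case lines up with the two below it: edges at cols 208–350 taper evenly to 236–327, with the faces stacked in line. Lowering until contact.

```bash
python3 -m creep '[[0,0,0.001,0,0,0],[0,0,0,0,0,0]]'
python3 -m creep '[[0,0,0.0007,0,0,0],[0,0,0,0,0,0]]'
```

```text
t: 9.6
tcp_pos: [488.7, 280.6, 78.4]
eef_rot: [3.141, -0.0, 1.226]
wrist_force: [0.4, -0.8, -0.9]
width: 51.5
t: 9.85
tcp_pos: [488.8, 280.6, 78.3]
eef_rot: [3.141, -0.0, 1.226]
wrist_force: [-1.9, -0.8, 5.3]
width: 51.4
```

```bash
python3 -m creep '[[0,0,0,0,0,0],[0,0,0,0,0,0],[0,0,0,0,0,0],[0,0,0,0,0,0],[0,0,0,0,0,0],[0,0,0,0,0,0]]' 1
python3 -m creep '[[0,0,-0.01,0,0,0],[0,0,-0.025,0,0,0],[0,0,-0.04,0,0,0],[0,0,-0.04,0,0,0],[-0.04,0,0,0,0,0],[-0.04,0,0,0,0,0],[0,0,0,0,0,0],[0,0,0,0,0,0]]'
python3 - <<'E'
from h import *
f=snap('wrist','w5');f=load('w5');P=cloud(f)
Q=P[:250,150:420].reshape(-1,3);q=Q[(Q[:,2]>100)&(Q[:,2]<112)]
print(len(q),np.median(q[:,2]),cv2.minAreaRect(q[:,:2].astype(np.float32)))
A=np.c_[q[:,:2],np.ones(len(q))];print('tilt',np.linalg.lstsq(A,q[:,2],rcond=None)[0][:2])
E
```

```text
t: 10.6
tcp_pos: [488.7, 280.5, 77.6]
eef_rot: [3.142, -0.0, 1.226]
wrist_force: [0.8, -0.9, 0.2]
width: 85.6
t: 11.6
tcp_pos: [462.2, 205.6, 193.4]
eef_rot: [3.14, -0.002, 1.226]
wrist_force: [0.3, 1.1, -0.3]
width: 85.2
12772 106.52002278357594 ((490.4631652832031, 283.16131591796875), (95.49242401123047, 55.35785675048828), 70.5694580078125)
tilt [-0.00222841 -0.00144485]
```

View pics/w5.png

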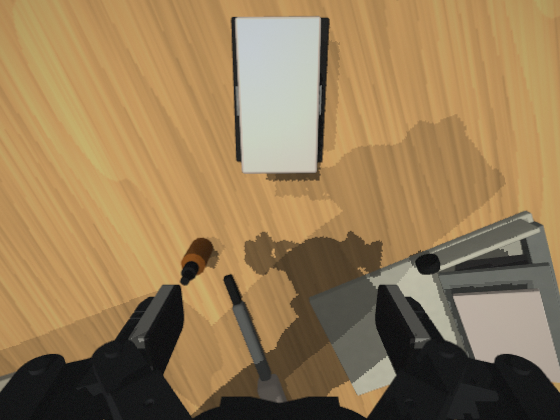

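Released: the top case is level at z 106.5, centre (490.5, 283.2), yaw 70.6° against the column's (490.4, 283.2) and 70.3°. Now for the carrier.

```bash
python3 -m creep '[[-0.03,0.0093,0,0,0,0],[-0.05,0.0155,0,0,0,0],[-0.055,0.0171,0,0,0,0],[-0.055,0.0171,0,0,0,0],[-0.055,0.0171,0,0,0,0],[-0.055,0.0171,0,0,0,0],[-0.055,0.0171,0,0,0,0],[-0.055,0.0171,0,0,0,0]]'
python3 -m creep '[[-0.045,0.0139,0,0,0,0],[-0.023,0.0071,0,0,0,0.146],[0,0,0,0,0,0.174],[0,0,0,0,0,0.174],[0,0,0,0,0,0.174],[0,0,0,0,0,0.174],[0,0,0,0,0,0.174],[0,0,0,0,0,0]]'
python3 - <<'E'
from h import *
c=snap('wrist','w6');s=c['s'];f=load('w6');P=cloud(f)
print(s['tcp_pos'],s['eef_rot'],s['t'])
for lo,hi,l in((50,64,'grip'),(14.5,20,'frame')):
    m=(P[...,2]>lo)&(P[...,2]<hi)&(abs(P[...,0]-476)<70)&(abs(P[...,1]+287)<70)
    n,lab,st,_=cv2.connectedComponentsWithStats(m.astype(np.uint8));i=1+st[1:,4].argmax();q=P[lab==i]
    print(l,st[i],np.median(q[:,2]),q.mean(0).round(1),cv2.minAreaRect(q[:,:2].astype(np.float32)))
E
```

```text
t: 12.65
tcp_pos: [444.0, -225.3, 192.7]
eef_rot: [3.141, -0.0, 1.227]
wrist_force: [1.2, -0.3, -0.7]
width: 85.5
t: 13.65
tcp_pos: [440.8, -294.6, 192.4]
eef_rot: [-3.142, -0.0, 0.213]
wrist_force: [-0.2, 0.4, 0.0]
width: 85.5
[ 440.81407842 -294.56734612  192.42920581] [-3.14152288e+00 -1.49074615e-04  2.13426522e-01] 13.65
grip [273 144  21  35 665] 57.55819210034156 [ 476.9 -290.9   57.4] ((476.05767822265625, -291.1997985839844), (28.040624618530273, 15.915182113647461), 14.752153396606445)
frame [ 233  125   99   58 4436] 17.759732984109377 [ 477.5 -290.8   17.8] ((475.1756591796875, -291.455322265625), (51.521366119384766, 89.96354675292969), 14.422636985778809)
```

View pics/w6.png

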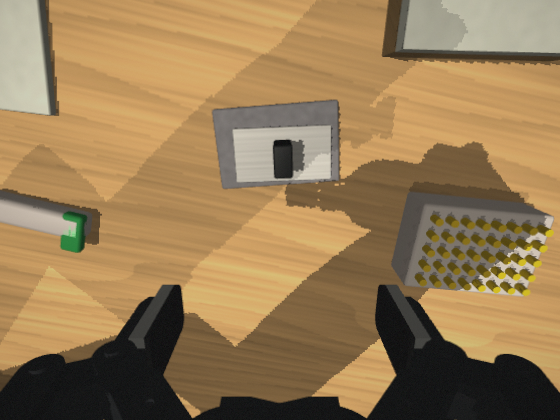

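The carrier is the light rectangle (cols 233–330, rows 127–182) on its dark rest, with the black grip at (283,158). Sizes check: 28x15.9 grip with its top at z 57.6, and a 51.5x90 frame at z 17.8. Nothing is within finger reach, so I'll descend.

```bash
python3 -m creep '[[0.02,0.002,0,0,0,-0.0416],[0.0151,0.0015,0.02,0,0,0],[0,0,0.035,0,0,0],[0,0,0.035,0,0,0],[0,0,0.035,0,0,0],[0,0,0.028,0,0,0],[0,0,0.011,0,0,0],[0,0,0.005,0,0,0]]'
python3 -m creep '[[0,0,0,0,0,0],[0,0,0,0,0,0],[0,0,0,0,0,0],[0,0,0,0,0,0],[0,0,0,0,0,0],[0,0,0,0,0,0],[0,0,0,0,0,0],[0,0,0,0,0,0]]' -1 60
```

```text
t: 14.7
tcp_pos: [474.6, -289.9, 22.6]
eef_rot: [-3.141, 0.001, 0.252]
wrist_force: [1.0, 0.3, 0.3]
width: 85.8
t: 15.7
tcp_pos: [475.3, -290.7, 24.4]
eef_rot: [3.14, -0.001, 0.252]
wrist_force: [-0.2, 0.6, 5.5]
width: 15.4
```

```bash
python3 -m creep '[[0,0,-0.01,0,0,0],[0,0,-0.02,0,0,0],[0,0,-0.03,0,0,0],[0,0,-0.03,0,0,0],[0,0,-0.03,0,0,0],[0,0,-0.03,0,0,0],[0,0,-0.02,0,0,0],[0,0,0,0,0,0]]'
python3 - <<'E'
from h import *
c=snap('wrist','w7');s=c['s'];f=load('w7');P=cloud(f);M=R.from_euler('xyz',s['eef_rot']).as_matrix();L=(P-s['tcp_pos'])@M
print(s['tcp_pos'],s['eef_rot'],s['t'],s['width'])
m=(L[...,2]>3)&(L[...,2]<14)&(abs(L[...,0])<45)&(abs(L[...,1])<60)
q=L[m];z=np.median(q[:,2]);t=q[abs(q[:,2]-z)<3];print('frame top z',z,len(t))
A=np.c_[t[:,:2],np.ones(len(t))];w=np.ones(len(t),bool)
for _ in range(4):
    k=np.linalg.lstsq(A[w],t[w,2],rcond=None)[0];w=abs(A@k-t[:,2])<1.5
print('plane',k,w.mean(),'rect',cv2.minAreaRect(t[w][:,:2].astype(np.float32)),np.percentile(t[w],[.5,99.5],axis=0))
g=L[(L[...,2]<-20)&(L[...,2]>-45)&(abs(L[...,0])<25)&(abs(L[...,1])<9)];print('grip top',np.percentile(g,[1,50,99],axis=0).round(1))
E
```

```text
t: 16.7
tcp_pos: [475.5, -290.8, 195.3]
eef_rot: [3.139, -0.002, 0.252]
wrist_force: [-0.5, -0.3, -0.7]
width: 15.0
[ 475.53810443 -290.77725592  195.2975042 ] [ 3.13919497e+00 -2.26926646e-03  2.51754250e-01] 16.7 14.983658844779603
frame top z 6.729150497683297 11127
plane [2.36978274e-03 5.21928784e-04 6.69582718e+00] 0.9683652377100745 rect ((1.1855297088623047, 1.2182235717773438), (89.995849609375, 50.45854949951172), 89.9195785522461) [[-23.00501406 -43.13183609   5.37015646]
 [ 26.07173641  45.60234191   8.13639099]]
grip top [[-11.8  -8.7 -42.3]
 [  6.2   0.2 -33.1]
 [ 15.5   8.8 -20.7]]
```

View pics/w7.png

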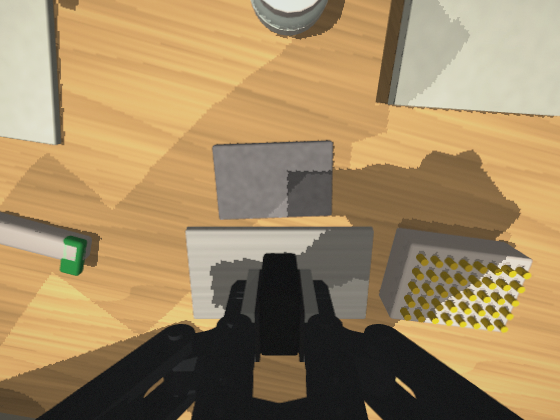

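The carrier is held square: centre (1.2, 1.2) in tool axes, underside 11.7 mm past the TCP, yaw and tilt about 0. Next I'll move in front of the platen, tilt to its slope, and remeasure the platen in the same tool axes.

```bash
cat >> h.py <<'E'
def porient(slope,d):
    s,d=np.radians([slope,d]);x=np.array([np.cos(s)*np.cos(d),np.cos(s)*np.sin(d),np.sin(s)])
    n=np.array([-np.sin(s)*np.cos(d),-np.sin(s)*np.sin(d),np.cos(s)])
    return R.from_matrix(np.c_[x,np.cross(-n,x),-n]).as_euler('xyz')
E
python3 - <<'E'
from h import *
r=porient(28.5,5.5);print(r);to([510,10,215],[np.pi,0,np.radians(5.5)]);to([510,10,215],r)
E
```

```text
[ 3.14159265 -0.49741884  0.09599311]
shift [ 0.1089 -0.2821 -0.0213] turn [ 0.0004 -0.0005  0.1558] | shift in target axes [ 0.0638 -0.2956 -0.0212] t 16.75 F [ 0.  -0.2 -1.2] w 15.4
shift [ 0.1089 -0.2821 -0.0213] turn [-0.0383  0.4959  0.1527] | shift in target axes [ 0.0662 -0.2956  0.0118] t 16.75 F [ 0.  -0.2 -1.2] w 15.4
```

```bash
python3 -m creep '[[0.0109,-0.0282,-0.003,0,0,0],[0.0163,-0.0423,-0.004,0,0,0],[0.0163,-0.0423,-0.004,0,0,0],[0.0163,-0.0423,-0.004,0,0,0],[0.0163,-0.0423,-0.003,0,0,0],[0.0163,-0.0423,-0.003,0,0,0],[0.0165,-0.0424,0,0,0,0],[0,0,0,0,0,0.1558]]'
python3 -m creep '[[0,0,0,0,0.1,0],[0,0,0,0,0.15,0],[0,0,0,0,0.15,0],[0,0,0,0,0.0974,0],[0,0,0,0,0,0],[0,0,0,0,0,0],[0,0,0,0,0,0]]'
cat > meas.py <<'E'
from h import *
import sys
c=snap('wrist',sys.argv[1]);s=c['s'];f=load(sys.argv[1]);P=cloud(f);M=R.from_euler('xyz',s['eef_rot']).as_matrix();L=(P-s['tcp_pos'])@M
print(s['tcp_pos'].round(2),s['eef_rot'].round(4),s['t'],s['width'].round(1),s['wrist_force'].round(1))
def fit(seed,l):
    t=L[seed];t=t[np.isfinite(t).all(1)]
    A=lambda t:np.c_[t[:,:2],np.ones(len(t))];w=np.ones(len(t),bool)
    for _ in range(6):
        k=np.linalg.lstsq(A(t)[w],t[w,2],rcond=None)[0];w=abs(A(t)@k-t[:,2])<1.2
    m=abs(L[...,0]*k[0]+L[...,1]*k[1]+k[2]-L[...,2])<2
    k2=cv2.morphologyEx(m.astype(np.uint8),cv2.MORPH_OPEN,np.ones((3,3)));n,lab,st,_=cv2.connectedComponentsWithStats(k2)
    i=np.bincount(lab[seed&(k2>0)]).argmax();q=L[lab==i];r=cv2.minAreaRect(q[:,:2].astype(np.float32))
    print(l,'plane dz/dx %.4f dz/dy %.4f z0 %.2f'%tuple(k),w.mean().round(2),'rect c',np.round(r[0],2),np.round(r[1],2),round(r[2],2),'z at c %.2f'%(k@np.r_[r[0],1]),'px',st[i])
ctr=np.array([618.6,13.6,73.7])
fit((np.linalg.norm(P-ctr,axis=2)<26),'platen')
fit((abs(L[...,2]-6.7)<3)&(abs(L[...,0])<28)&(abs(L[...,1])<46),'carrier')
E
python3 meas.py w8
```

```text
t: 17.75
tcp_pos: [509.1, 13.1, 212.8]
eef_rot: [-3.141, 0.003, 0.097]
wrist_force: [-0.3, -0.4, -0.3]
width: 15.2
t: 18.62
tcp_pos: [511.4, 10.1, 215.2]
eef_rot: [3.141, -0.498, 0.096]
wrist_force: [-0.1, -0.5, -1.0]
width: 15.0Traceback (most recent call last):
  File "meas.py", line 4, in <module>
    print(s['tcp_pos'].round(2),s['eef_rot'].round(4),s['t'],s['width'].round(1),s['wrist_force'].round(1))
                                                             ^^^^^^^^^^^^^^^^
AttributeError: 'float' object has no attribute 'round'
```

View pics/w8.png

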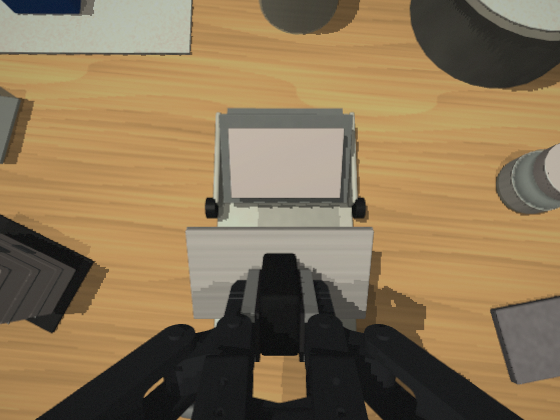

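The platen is fully visible (cols 228–344, rows 128–200) ahead of the held carrier (cols 187–373, rows 228–318), with the long sides parallel. The reader was not disturbed. The script failed on a print, so I'll fix that and measure.

```bash
sed -i "s/s\['width'\].round(1)/round(s['width'],1)/" meas.py; python3 meas.py w8b
```

```text
[511.32  10.11 215.13] [ 3.1415 -0.4975  0.0962] 18.675 15.3 [-0.2  1.2 -1.2]
platen plane dz/dx 0.0007 dz/dy 0.0005 z0 175.27 0.91 rect c [26.48  7.23] [106.05  65.73] 89.89 z at c 175.29 px [ 229  128  115   70 7783]
carrier plane dz/dx 0.0031 dz/dy -0.0001 z0 6.95 0.95 rect c [1.5  1.24] [50.51 90.31] 0.09 z at c 6.95 px [  186   229   188    90 10889]
```

```bash
python3 -m creep '[[0.0125,0.003,0.015,0,0,0],[0.0125,0.003,0.025,0,0,0],[0,0,0.03,0,0,0],[0,0,0.03,0,0,0],[0,0,0.025,0,0,0],[0,0,0.015,0,0,0],[0,0,0,0,0,0],[0,0,0,0,0,0]]'
python3 - <<'E'
from h import *
r=[3.1415,-0.4975,0.0962];M=R.from_euler('xyz',r)
for d in(163.3,169.3):
    T=np.array([511.32,10.11,215.13])+M.apply([25,6,d]);print(T.round(1));to(T,r)
print(readout.get_state()['torque'])
E
```

```text
t: 19.73
tcp_pos: [599.3, 12.6, 104.3]
eef_rot: [3.142, -0.498, 0.096]
wrist_force: [0.6, 0.3, -0.1]
width: 15.3
[611.3  13.7  83.6]
shift [0.0007 0.     0.024 ] turn [ 0.     -0.0009 -0.0001] | shift in target axes [0.0007 0.     0.024 ] t 19.73 F [ 0.6  0.3 -0.1] w 15.3
[614.2  14.   78.3]
shift [0.0007 0.     0.03  ] turn [ 0.     -0.0009 -0.0001] | shift in target axes [0.0007 0.     0.03  ] t 19.73 F [ 0.6  0.3 -0.1] w 15.3
[-0.06512561  0.53969737  0.01941958]
```

```bash
cat > ax.py <<'E'
from h import *
s=readout.get_state();M=R.from_euler('xyz',s['eef_rot']);Z=M.apply([0,0,1]);print('along tool: F',M.inv().apply(s['wrist_force']).round(2),'d',M.inv().apply(s['tcp_pos']-np.array([511.32,10.11,215.13])).round(2),'rot',s['eef_rot'].round(4))
E
python3 -m creep '[[0,0,0.01,0,0,0],[0,0,0.008,0,0,0],[0,0,0,0,0,0],[0,0,0,0,0,0]]'; python3 ax.py
python3 -m creep '[[0,0,0.002,0,0,0],[0,0,0.002,0,0,0],[0,0,0,0,0,0],[0,0,0,0,0,0]]'; python3 ax.py
python3 -m creep '[[0,0,0.001,0,0,0],[0,0,0.001,0,0,0],[0,0,0,0,0,0],[0,0,0,0,0,0]]'; python3 ax.py
```

```text
t: 20.23
tcp_pos: [607.4, 13.4, 87.6]
eef_rot: [-3.142, -0.497, 0.096]
wrist_force: [-0.9, 0.2, -0.9]
width: 15.5
along tool: F [-1.16 -0.3   0.34] d [ 23.5    5.94 157.85] rot [-3.1416 -0.4972  0.096 ]
t: 20.72
tcp_pos: [609.4, 13.6, 84.2]
eef_rot: [-3.142, -0.497, 0.096]
wrist_force: [0.1, -0.1, -0.6]
width: 15.4
along tool: F [-0.24  0.12  0.53] d [ 23.58   5.9  161.81] rot [-3.1416 -0.4974  0.096 ]
t: 21.22
tcp_pos: [610.3, 13.7, 82.6]
eef_rot: [3.142, -0.498, 0.096]
wrist_force: [-1.8, -0.1, 1.2]
width: 15.4
along tool: F [-0.95 -0.1  -1.94] d [ 23.62   5.95 163.69] rot [ 3.1415 -0.4976  0.096 ]
```

Contact came at the predicted depth (163.7 against 163.3), but x is 1.4 mm short. I'll back off slightly, correct, and check the platen margins from the wrist camera.

```bash
python3 -m creep '[[0,0,-0.003,0,0,0],[0.0013,0,0,0,0,0],[0,0,0,0,0,0],[0,0,0,0,0,0]]'; python3 ax.py
python3 - <<'E'
from h import *
snap('wrist','w9');a=cv2.imread('pics/w9.png')[190:340,160:400];cv2.imwrite('pics/w9c.png',cv2.resize(a,None,fx=3.3,fy=3.3,interpolation=cv2.INTER_CUBIC))
E
```

```text
t: 21.72
tcp_pos: [610.0, 13.6, 85.6]
eef_rot: [-3.142, -0.497, 0.096]
wrist_force: [-0.5, 0.4, -0.8]
width: 15.0
along tool: F [-0.75 -0.49  0.5 ] d [ 24.83   5.96 160.87] rot [-3.1416 -0.4972  0.0959]
```

View pics/w9c.png

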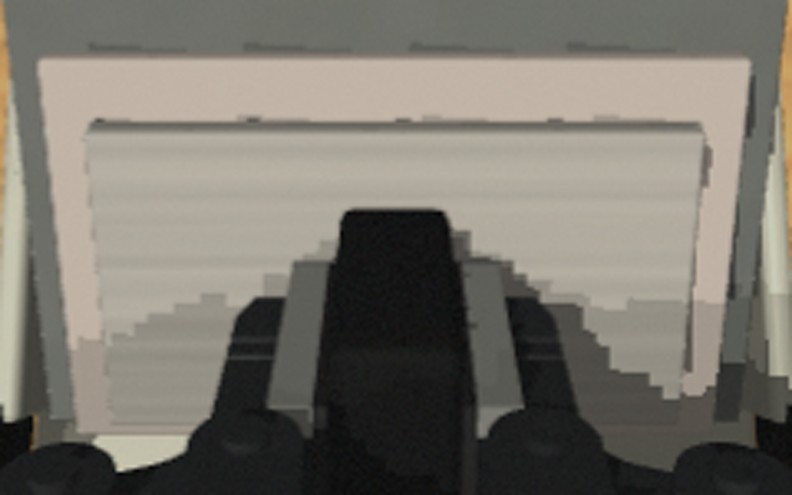

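```bash
python3 - <<'E'
from h import *
f=load('w9');s=readout.get_state();M=R.from_euler('xyz',s['eef_rot']).as_matrix()
o=dict(K=f['K'],d=f['d']);T=np.eye(4);T[:3,:3]=M;T[:3,3]=s['tcp_pos'];o['T']=np.linalg.inv(T)@f['T']
g=lambda uv,z:ray(o,[(160+u/3.3-.35,190+v/3.3-.35) for u,v in uv],z)[:,:2].round(1).tolist()
print('platen TL TR, L250 R250, BL',g([(38,57),(752,57),(60,250),(734,250),(75,432)],14.4))
print('carrier top-face TL TR, L250 R250, BL',g([(87,133),(706,133),(96,250),(697,250),(106,420)],6.95))
P=cloud(f);L=(P-s['tcp_pos'])@M
# depth edges: scan columns across upper strip
for c in(200,220,330,360):
    z=L[200:240,c,2];x=L[200:240,c,0];pl=(abs(z-14.2)<1.5);print(c,'platen x',x[pl].min().round(1),x[pl].max().round(1),'z %.2f'%np.median(z[pl]))
for r in(225,250,270):
    l=L[r,160:400];pl=l[abs(l[:,2]-14.2)<1.5];ca=l[abs(l[:,2]-6.9)<1.5];print(r,'platen y',pl[:,1].min().round(1),pl[:,1].max().round(1),'carrier y',ca[:,1].min().round(1),ca[:,1].max().round(1))
E
```

```text
platen TL TR, L250 R250, BL [[35.4, -51.4], [35.5, 53.5], [3.8, -51.2], [3.9, 54.1], [-29.9, -52.0]]
carrier top-face TL TR, L250 R250, BL [[26.4, -43.1], [26.5, 45.7], [7.7, -43.4], [7.8, 46.1], [-22.2, -44.4]]
200 platen x 25.4 34.7 z 14.68
220 platen x 25.7 35.1 z 14.58
330 platen x 25.7 34.9 z 14.31
360 platen x 25.4 35.3 z 14.75Traceback (most recent call last):
  File "<stdin>", line 12, in <module>
    return umr_minimum(a, axis, None, out, keepdims, initial, where)
ValueError: zero-size array to reduction operation minimum which has no identity
```

```bash
python3 -m creep '[[0.0008,0,0,0,0,0],[0,0,0.0015,0,0,0],[0,0,0.001,0,0,0],[0,0,0.001,0,0,0],[0,0,0.001,0,0,0],[0,0,0.001,0,0,0],[0,0,0,0,0,0],[0,0,0,0,0,0]]'; python3 ax.py
python3 -m creep '[[0,0,0.001,0,0,0],[0,0,0.001,0,0,0],[0,0,0.0005,0,0,0],[0,0,0,0,0,0],[0,0,0,0,0,0],[0,0,0,0,0,0]]'; python3 ax.py
python3 -m creep '[[0,0,0,0,0,0]]';python3 ax.py
```

```text
t: 22.78
tcp_pos: [613.3, 14.0, 81.2]
eef_rot: [-3.142, -0.497, 0.096]
wrist_force: [-2.4, -0.1, 2.2]
width: 15.0
along tool: F [-1.06 -0.14 -3.11] d [ 25.62   5.93 166.27] rot [-3.1416 -0.4973  0.096 ]
t: 23.52
tcp_pos: [614.5, 14.1, 79.0]
eef_rot: [3.142, -0.497, 0.096]
wrist_force: [-2.4, -0.4, 3.2]
width: 15.2
along tool: F [-0.65  0.12 -3.97] d [ 25.65   5.95 168.79] rot [ 3.1416 -0.4974  0.096 ]
t: 23.65
tcp_pos: [614.5, 14.1, 79.0]
eef_rot: [-3.142, -0.497, 0.096]
wrist_force: [-4.1, -0.4, 2.4]
width: 15.4
along tool: F [-2.46  0.02 -4.05] d [ 25.67   5.95 168.81] rot [-3.1416 -0.4974  0.096 ]
```

```bash
python3 -m creep '[[0,0,0.0004,0,0,0],[0,0,0,0,0,0],[0,0,0,0,0,0],[0,0,0,0,0,0]]';python3 ax.py
python3 - <<'E'
from h import *
s=readout.get_state();snap('wrist','w10');f=load('w10');P=cloud(f);M=R.from_euler('xyz',s['eef_rot']).as_matrix();L=(P-s['tcp_pos'])@M
m=(abs(L[...,2]-12)<2.2)&(L[...,0]>29)&(L[...,0]<34)&(abs(L[...,1])<48)
t=L[m];k=np.linalg.lstsq(np.c_[t[:,1],np.ones(len(t))],t[:,2],rcond=None)[0];print('platen z vs y',k,len(t),'press vs first plane',np.median(t[:,2])+ (M.T@(s['tcp_pos']-np.array([511.32,10.11,215.13])))[2]-175.29)
m=(abs(L[...,2]-6.9)<2.5)&(abs(L[...,0])<28)&(abs(L[...,1])<46);t=L[m];print('carrier',np.median(t[:,2]),cv2.minAreaRect(t[:,:2].astype(np.float32)),np.linalg.lstsq(np.c_[t[:,:2],np.ones(len(t))],t[:,2],rcond=None)[0])
for c in(200,350):
    z=L[195:240,c];print(c,z[abs(z[:,2]-12)<1.7][:,0].max().round(1),'platen top edge x')
for r in (225,240):
    l=L[r,150:410];l=l[abs(l[:,2]-12)<1.7];print('platen y edges',l[:,1].min(),l[:,1].max()) if len(l) else 0
# column check with top camera
snap('top','top1');Q=cloud(load('top1'))[196:245,170:225].reshape(-1,3);q=Q[(Q[:,2]>95)&(Q[:,2]<115)];print('column top',np.median(q[:,2]),cv2.minAreaRect(q[:,:2].astype(np.float32)))
E
```

```text
t: 24.15
tcp_pos: [614.7, 14.1, 78.7]
eef_rot: [3.142, -0.497, 0.096]
wrist_force: [-3.0, -0.3, 3.0]
width: 15.4
along tool: F [-1.26  0.03 -4.08] d [ 25.65   5.96 169.22] rot [ 3.1416 -0.4974  0.0959]
platen z vs y [-1.29478079e-04  1.20374084e+01] 2046 press vs first plane 5.919151732369073
carrier 6.986268253291311 ((1.5270633697509766, 1.0459365844726562), (89.9005355834961, 50.743282318115234), 89.9765396118164) [ 4.83527848e-03 -5.43043450e-05  6.96535500e+00]
200 34.3 platen top edge x
350 34.6 platen top edge x
platen y edges -51.171268623162 53.64147405384991
platen y edges -50.96847296144774 53.13390171368325
column top 105.9471574296997 ((487.476318359375, 282.3444519042969), (95.70014190673828, 54.65341567993164), 70.22245788574219)
```

Pressed 5.9 mm of 12. Platen and carrier centres agree to about 0.2 mm, the carrier is flush, and the column is intact at z 106. Handing in.

```bash
python3 -c "
from station import ticket;print(ticket.finish_job())"
```

```text
the job is handed in; nothing more can be done
None
```

The job is done and handed in at about 24 s. The case is stacked and released on the column, and the arm is still holding the carrier pressed onto the platen.

**Column:** The released case was level and sat within about 0.1 mm and 0.3° of the case below. A top-camera check just before hand-in still showed it standing, with its top at z = 106 mm as expected for three cases on the mat.

**Carrier:**
- **Fit:** It is flush with the platen, with their planes agreeing to about 0.1 mm. It is centred to about 0.2 mm, with the long sides parallel.
- **Press:** The platen is in 5.9 mm of its 12 mm travel. The wrist read about 4.1 N, or about 4.6 N with the carrier's weight allowed for, which fits the 4.7 N expected at half way.

**Checks that disagreed:**
- **Slope:** The first rough estimate from the top camera was 20.6°. The closer wrist-camera view gave 28.5°, which I used and confirmed on approach.
- **Cameras:** The top and wrist cameras differ by about 3 mm in absolute position, so I relied on relative wrist-camera measurements.
- **Tilt:** The depth fit of the held carrier showed 0.2–0.3° of tilt, which I took as measurement bias.
- **Approach:** The carrier was 1–2 mm low on the platen at first contact, so I backed off and corrected it before pressing.

I used 11 pictures, one over the budget, for the last alignment check. Nothing else on the bench was touched on purpose; I did not re-measure the other items at the end.

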